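Turn the grooved parts tray round and slide it home in its dock

TASK

The loaded wooden parts tray lies left of the upright partition, wrong way round. Lift it over, turn it end for end, enter its low rounded end between the guide rails of the wooden dock on the right and slide it in past the spring catches until it is fully home against the back stop. Keep the tray level so the wax block stays in it, do not ram it, leave the polish tin, cup and sanding block alone, and let go.

Things in the scene. Friction and masses are not known exactly. Their poses are not given: they have to be found in the camera images.
- tray: Loose open plywood tray, 150 long (x) x 60 wide (y), 0.2 to 0.45 kg. Origin: centre of the underside; +x points to its low nose end, z up. Side walls 42 high, flat for gripping above z = 20, except an 11 mm wide upright catch notch in each, centred 20 mm behind the nose. Interior 42 wide, floor 5 thick. A groove runs along each side, 5.5 deep, z = 10 to 20.
- tray_nose (a point): Middle of the nose face at the underside, 75 mm from the tray's origin along its +x. This end is 42 high with rounded upright corners (radius 8) and both side grooves are open here, so it can enter the rails.
- tray_tail (a point): Middle of the outer face of the tall end board at the underside, 75 mm from the tray's origin along its -x. The board is 12 thick, 60 wide, 58 high and closes the side grooves, so this end cannot enter the rails.
- dock: Wooden dock fixed on the bench (its floor): two guide walls (44 high, 20 thick, 63 apart inside) and a back stop. Origin: on the bench in the middle of the mouth; +x points into the dock, away from the robot. From x = 12 mm back to x = -8 the walls flare to 83 apart inside, 106 outside. A tongue on each wall (from x = 9 mm on, 5.5 wide, z = 12 to 18) runs in the tray's groove.
- dock_stop (a point): Middle of the back stop's face on the bench, 142 mm from the dock's origin along its +x; the nose comes here, with the tray's origin at x = 67 mm in the dock's frame and 8 mm of tail left outside the mouth. Fingers do not fit between tray and walls: held by its sides the tray enters only until the fingers meet the flares; the rest must be pushed at the tall end board.
- catch_left (a joint): Sprung steel roller in the left guide wall, 122 mm in from the mouth; 0 to 0.006 m, growing as it is pushed aside (0 when free). It and its twin opposite meet the nose about 20 mm before home, together resist with roughly 13 N (8 to 20 N), and drop into the tray's notches at home, where the hard back stop follows: the first resistance is not home.
- wax_block: Loose wax block, 50 x 32 x 18 mm, lying on the tray's floor. Origin: centre of its underside. It must still be in the tray at the end. (The wooden partition between the tray's start and the dock stands on the bench at y = 0.01 to 0.06 m from x = 0.43 m on, about 160 mm high: carry the tray over it.) (The wooden partition between the tray's start and the dock stands on the bench at y = 0.01 to 0.05 m from x = 0.43 m on, about 160 mm high: carry the tray over it.)
- polish_tin: Bystander: round flat polish tin, 71 mm across, 26 high, behind the place where the tray starts. Origin: centre of its underside. To be left where it is.
- tack_cup: Bystander: low steel cup, 45 mm across, 26 high, at the far right. Origin: centre of its underside. To be left where it is.
- sanding_block: Bystander: narrow sanding block, 30 x 62 x 12 mm, at the right of the work. Origin: centre of its underside. To be left where it is.
There are look-alikes about, which are no part of the job. Of the things that look like the wax_block, take the one that is farthest to the robot's right at the start.

How it is judged:
By the outcome, as a careful person would: the job done as asked, in the order asked, and still so for the second after the job is handed in, with the robot touching nothing.
It also fails if it takes over 66 s, if anything falls off the work surface, if the arm or the gripper's body presses on something with over 40 N, if the wrist force passes 120 N, or if a joint passes its speed limit or range.

ROBOT

A 6-joint arm with a two-finger parallel gripper is mounted at the origin on a cart in front of the work surface, level with it; the furniture and walls round the work are solid. World frame = base frame: x ahead of the robot, y to its left, z up, the work surface at z = 0. Lengths are in m, angles in rad, forces in N, time in s.
With the tool pointing down it reaches from about 0.4 to 0.825 m from the base axis. Payload 7 kg.
Tool frame: the origin (TCP) lies at the very end of the fingers, on their centre line; the grasp point (between the pads) lies 19 mm behind it; z points along the fingers, y is the line along which they close (so a half turn about z gives the same grasp; the last joint's range is limited). The gripper opens to 88 mm and grips with 3 to 60 N. Pads are 19 mm wide; open, the fingers measure 130 mm over their backs; the gripper's body (78 mm by 193 mm) begins 47 mm behind the grasp point.
Start: joints at [1.438, 0.359, 0.012, 0, -1.224, -0.288], TCP at [0.276, 0.616, 0.198] pointing down, gripper open.
Joint ranges: [-3.07, 3.07], [-1.43, 2.12], [-1.02, 1.25], [-3.03, 1.67], [-3.05, -0], [-3.03, 3.03]. Speed limits (rad/s): [2.39, 2.39, 3.01, 3.14, 3.14, 3.14].

INTERFACE

Orientations are given as [roll, pitch, yaw] about the fixed x, y, z axes, in that order (R = Rz(yaw) Ry(pitch) Rx(roll)).
In Python, from station import arm gives the robot as it stands.
- The arm moves only by the tool step_arm, never from a script. Its argument "rows" is a list of rows, each a list of 5 numbers: the shift along the world's x, y, z in m, then the turn about the world's z in rad, then the finger opening in m, from 0 to 0.0876. In form: [[x, y, z, spin, gripper], ...]. A call has 1 to 20 rows; each row is the pose to reach, as a shift and turn from the pose commanded when the call began; what a row does not reach only later rows make up. A row lasts 1/10 s, in which the tool goes at most 50 mm and 8.59 degrees, less where a joint would pass 70% of its speed; a pose out of reach is approached as far as the arm can. A call with a gripper value outside its range is refused whole. The fingers move at their own pace and stop on an object; "newtons" is the grip in N (left out, the last holds). Time passes only in rows, so rows that repeat a pose let the fingers close. It gives the time, the measured TCP pose, the force, the opening and the grip force at its end, in the units of the state.
- arm.get_state(): the state, without advancing time (a new reading comes with each control period).
- arm.grab_frame(name): name is "side" or "top" or "wrist"; returns a dict with "color" (400x640x3 uint8, blue, green, red), "vfov" (degrees; the focal length in pixels is half the picture's height over the tangent of half this angle, whatever the lens; pixels are square), "cx", "cy" (the principal point, pixels), "rvec" (rotation vector, rad) and "tvec" (3), from world to camera coordinates, as OpenCV has them. Camera axes: x right, y down, z forward; pixel columns grow to the right and rows downward; lengths in m; the calibration is good to about 2 mm. The wrist camera is an equidistant fisheye: a pixel r from the principal point sees the ray r / f radians off the axis. A picture is of the moment at which its call begins. There is no depth.
- arm.job_done(): hands the job in; it is judged then, once.
The state is a dict: "t": time; "q": joint angles; "qd": joint speeds; "joint_efforts": joint torques, N m; "eef_pos": TCP position; "ee_rot": TCP orientation; "force": force on the tool from outside, world axes, zero at the start; "moment": the same for the moment, N m; "width": finger opening in m; "gripper_force": force on a finger pad.
Only numpy, scipy, OpenCV 4.12 (cv2) and the standard library are available. Lean on these libraries where they do the work, as an engineer would, in place of code of your own. Each camera call takes 0.05 s, during which the arm holds its last target. There are 200 camera calls.

## Working session

There is one attempt and no reset: what is moved stays moved. The work goes in short steps, Python scripts to look and compute and a tool call to move; the robot and the scene stay as the last step left them, time stands still between calls to the robot, and variables do not carry over. Pictures are saved under pics/ and viewed, at most 10 in all, crops included, and the job is handed in when it is done.

Besides the shell and the picture viewer there is one more tool, called after ">>>" as name(argument=value, ...) on one line, values as JSON. step_arm: Moves the arm, as the interface text tells. Its arguments: {"type":"object","properties":{"rows":{"type":"array"},"newtons":{"type":"number"}},"required":["rows"]}

```bash
mkdir -p pics
cat > h.py <<'E'
import numpy as np, cv2
from station import arm
def grab(n,save=None):
    f=arm.grab_frame(n)
    if save: cv2.imwrite(f'pics/{save}.png',f['color'])
    return f
def ray(f,u,v):
    F=200/np.tan(np.radians(f['vfov'])/2)
    R=cv2.Rodrigues(np.array(f['rvec'],float))[0]; t=np.array(f['tvec'],float).ravel()
    d=np.array([u-f['cx'],v-f['cy']],float)
    if f.get('fish'):
        r=np.hypot(*d); a=r/F; c=np.r_[d/r*np.sin(a),np.cos(a)] if r>0 else np.r_[0,0,1.]
    else: c=np.r_[d/F,1]
    return -R.T@t, R.T@c
def onplane(f,u,v,z):
    o,d=ray(f,u,v); return (o+d*(z-o[2])/d[2]).round(4)
E
python3 - <<'E'
from h import *
s=arm.get_state(); print(s)
for n in ('top','side'):
    f=grab(n,n+'0'); print(n,f['vfov'],f['cx'],f['cy'],ray(f,320,200))
E
```

```text
{'t': 0.0, 'q': array([ 1.43809649e+00,  3.59370997e-01,  1.10365702e-02, -3.35224319e-04,
       -1.22409455e+00, -2.88102643e-01]), 'qd': array([ 7.38560375e-04, -1.08272495e-03,  1.25309520e-03, -2.80925234e-04,
       -2.95815619e-04, -1.60846619e-05]), 'joint_efforts': array([ 7.74443815e-04, -5.82715023e+01,  2.93069440e+01,  6.99770004e+00,
        7.04184640e-03, -1.57168733e-04]), 'eef_pos': array([0.27554501, 0.61560078, 0.19742599]), 'ee_rot': array([ 3.13993775e+00, -1.61791150e-04, -4.20916512e-01]), 'force': array([ 1.0095266, -0.063917 , -0.1470477]), 'moment': array([-0.04915838,  0.0822522 ,  0.03709131]), 'gripper_force': 0.0, 'width': 0.08751207075446012}
top 47.8135140774579 318.5871583314262 199.7387511158178 (array([ 0.46448755, -0.05613706,  1.3591652 ]), array([ 6.58666010e-02,  1.27380907e-04, -9.97833511e-01]))
side 47.213405382511226 324.3782039962016 202.30022212951792 (array([ 0.0064083 , -0.11335047,  1.11435999]), array([ 0.46632405,  0.06125774, -0.88255661]))
```

View pics/top0.png

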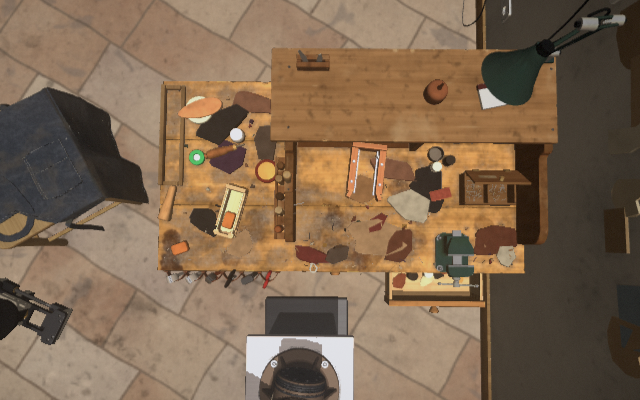

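View pics/side0.png

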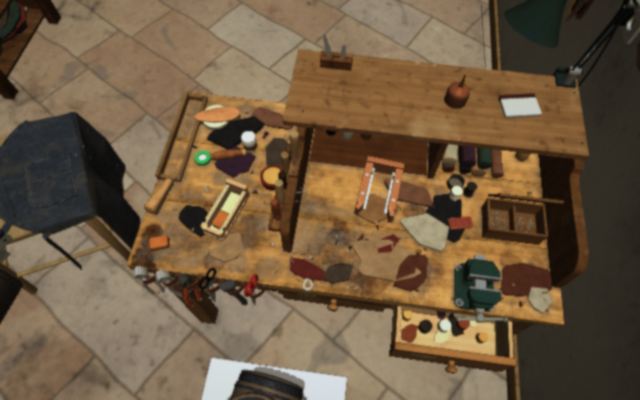

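Run:
```python
import cv2,numpy as np
a=cv2.imread('pics/top0.png');b=cv2.imread('pics/side0.png')
c=lambda im,x,y:cv2.resize(im[y:y+75,x:x+100],(400,300),interpolation=cv2.INTER_CUBIC)
cv2.imwrite('pics/c1.png',np.vstack([np.hstack([c(a,185,175),c(a,320,130)]),np.hstack([c(b,175,170),c(b,330,145)])]))
```

```text
(no output)
```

View pics/c1.png

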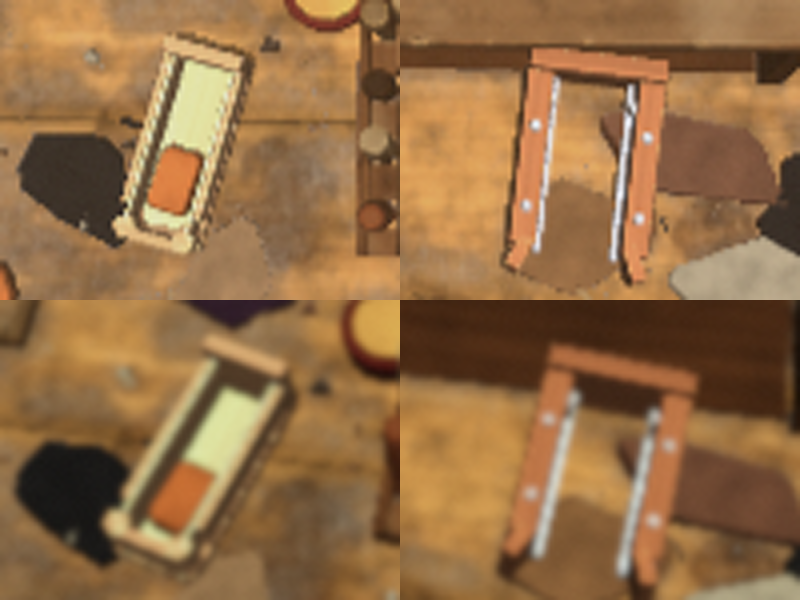

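```bash
cat >> h.py <<'E'
def tri(f,p,g,q):
    o1,d1=ray(f,*p);o2,d2=ray(g,*q)
    s=np.linalg.lstsq(np.c_[d1,-d2],o2-o1,rcond=None)[0]
    a,b=o1+d1*s[0],o2+d2*s[1]; return ((a+b)/2).round(4),np.linalg.norm(a-b).round(4)
E
python3 - <<'E'
from h import *
f=grab('top');g=grab('side')
T=lambda x,y:(185+x/4,175+y/4); D=lambda x,y:(320+x/4,130+y/4)
t=lambda x,y:(175+x/4,170+(y-300)/4); d=lambda x,y:(330+(x-400)/4,145+(y-300)/4)
d0=lambda x,y:D(x-400,y)
print('tail corners',[onplane(f,*T(*p),.058) for p in((167,36),(253,60))])
print('nose corners',[onplane(f,*T(*p),.042) for p in((118,230),(193,250))])
print('tri tail',tri(f,T(167,36),g,t(208,338)),tri(f,T(253,60),g,t(293,367)))
print('wax',onplane(f,*T(175,180),.023))
print('dock stop corners',[(onplane(f,*d0(*p),.044),) for p in((533,50),(668,66))], tri(f,d0(533,50),g,d(552,345)),tri(f,d0(668,66),g,d(698,377)))
print('screws',[tri(f,d0(*a),g,d(*b)) for a,b in(((535,126),(548,418)),((527,206),(531,492)),((648,138),(669,445)),((639,219),(654,520)))])
print('mouth outer',[onplane(f,*d0(*p),.044) for p in((503,262),(647,283))])
print('shelf front',tri(f,(557,141),g,(585,155)),tri(f,(272,141),g,(285,121)))
print('tin',onplane(f,266,171,.026),'sand?',onplane(f,440,194,.012),'cup',onplane(f,435,153,.026))
E
```

```text
tail corners [array([0.5946, 0.2147, 0.058 ]), array([0.5777, 0.152 , 0.058 ])]
nose corners [array([0.454 , 0.2506, 0.042 ]), array([0.44  , 0.1957, 0.042 ])]
tri tail (array([0.5954, 0.2166, 0.0503]), np.float64(0.0005)) (array([0.5776, 0.153 , 0.0575]), np.float64(0.0017))
wax [0.4911 0.2137 0.023 ]
dock stop corners [(array([ 0.7218, -0.1525,  0.044 ]),), (array([ 0.7107, -0.2519,  0.044 ]),)] (array([ 0.7193, -0.1519,  0.0569]), np.float64(0.0007)) (array([ 0.7088, -0.2521,  0.0546]), np.float64(0.0037))
screws [(array([ 0.6646, -0.1544,  0.0498]), np.float64(0.0014)), (array([ 0.6058, -0.1486,  0.0497]), np.float64(0.0011)), (array([ 0.6569, -0.2376,  0.0467]), np.float64(0.0017)), (array([ 0.5971, -0.2309,  0.048 ]), np.float64(0.0019))]
mouth outer [array([ 0.5651, -0.1311,  0.044 ]), array([ 0.5506, -0.2363,  0.044 ])]
shelf front (array([ 0.6987, -0.6651,  0.2037]), np.float64(0.0041)) (array([0.6925, 0.0675, 0.2068]), np.float64(0.0035))
tin [0.6376 0.1054 0.026 ] sand? [ 0.5743 -0.4149  0.012 ] cup [ 0.6956 -0.3975  0.026 ]
```

>>> step_arm(rows=[[0.01,-0.017,0,0.02,0.0876],[0.03,-0.05,0,0.05,0.0876],[0.054,-0.092,0,0.08,0.0876],[0.078,-0.134,0,0.11,0.0876],[0.102,-0.176,0,0.145,0.0876],[0.126,-0.218,0,0.145,0.0876],[0.15,-0.26,0,0.145,0.0876],[0.174,-0.302,0,0.145,0.0876],[0.198,-0.344,0,0.145,0.0876],[0.22,-0.38,0,0.145,0.0876],[0.235,-0.403,0,0.145,0.0876],[0.241,-0.413,0,0.145,0.0876],[0.241,-0.413,0,0.145,0.0876],[0.241,-0.413,0,0.145,0.0876],[0.241,-0.413,0,0.145,0.0876]])

```text
t: 1.7
eef_pos: [0.5163, 0.204, 0.1983]
ee_rot: [-3.142, 0.0, -0.275]
force: [0.2, -0.7, 0.7]
width: 0.0877
gripper_force: 0.0
```

Run:
```python
from h import *
f=grab('wrist','w1'); f.pop('color'); print(f); s=arm.get_state(); print(s['t'],s['eef_pos'],s['ee_rot'],s['q'])
```

```text
{'vfov': 65.70646984690485, 'cx': 314.7657405678629, 'cy': 196.55314963477778, 'rvec': array([-1.79413125,  2.37167051,  0.30235981]), 'tvec': array([0.33656694, 0.39584573, 0.50101337])}
1.75 [0.51628914 0.204067   0.19835316] [-3.14147036e+00  6.42636598e-05 -2.74469523e-01] [ 7.29077057e-01  1.62197737e-01 -2.55084749e-01 -1.31168824e-04
 -1.15344523e+00  5.67302906e-01]
```

View pics/w1.png

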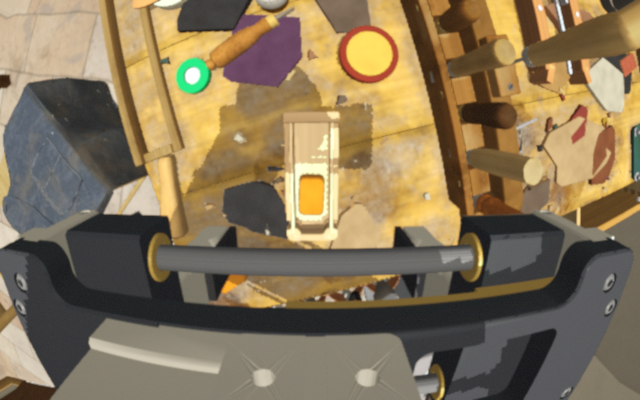

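Run:
```python
from h import *
f=grab('wrist'); f['fish']=1
P={k:onplane(f,*p,z) for k,p,z in(('tl',(284,113),.058),('tr',(341,113),.058),('nl',(289,238),.042),('nr',(339,238),.042),('ml',(287,180),.042),('mr',(339.5,180),.042))}
for k in P: print(k,P[k])
t=(P['tl']+P['tr'])/2;n=(P['nl']+P['nr'])/2;m=(P['ml']+P['mr'])/2
print(t,n,m,(t+n)/2,np.arctan2(*(t-n)[1::-1]), np.linalg.norm((t-n)[:2]))
```

```text
tl [0.5954 0.215  0.058 ]
tr [0.5791 0.1575 0.058 ]
nl [0.4545 0.2534 0.042 ]
nr [0.4382 0.1957 0.042 ]
ml [0.5227 0.2348 0.042 ]
mr [0.5065 0.1774 0.042 ]
[0.58725 0.18625 0.058  ] [0.44635 0.22455 0.042  ] [0.5146 0.2061 0.042 ] [0.5168 0.2054 0.05  ] -0.26541110749428126 0.14601267068306095
```

>>> step_arm(rows=[[0,0.001,-0.015,0,0.0876],[0,0.001,-0.045,0,0.0876],[0,0.001,-0.08,0,0.0876],[0,0.001,-0.115,0,0.0876],[0,0.001,-0.145,0,0.0876],[0,0.001,-0.165,0,0.0876],[0,0.001,-0.175,0,0.0876],[0,0.001,-0.175,0,0.0876],[0,0.001,-0.175,0,0.0876]])

```text
t: 2.7
eef_pos: [0.5173, 0.2048, 0.0242]
ee_rot: [-3.141, -0.001, -0.275]
force: [0.3, -0.4, 1.0]
width: 0.0877
gripper_force: 0.0
```

>>> step_arm(rows=[[0,0,0,0,0.075],[0,0,0,0,0.066],[0,0,0,0,0.055],[0,0,0,0,0.05],[0,0,0,0,0.05],[0,0,0,0,0.05],[0,0,0,0,0.05],[0,0,0,0,0.05]], newtons=35)

```text
t: 3.5
eef_pos: [0.5167, 0.2041, 0.0233]
ee_rot: [3.142, 0.0, -0.276]
force: [-0.0, 0.0, 0.2]
width: 0.0501
gripper_force: 0.0
```

Run:
```python
from h import *
f=grab('wrist')['color'];g=grab('side')['color']
cv2.imwrite('pics/w2.png',np.hstack([f[60:360,170:470],cv2.resize(g[150:270,140:260],(480,480),interpolation=cv2.INTER_CUBIC)[90:390]]))
print(arm.get_state()['width'])
```

```text
0.04970434065867714
```

View pics/w2.png

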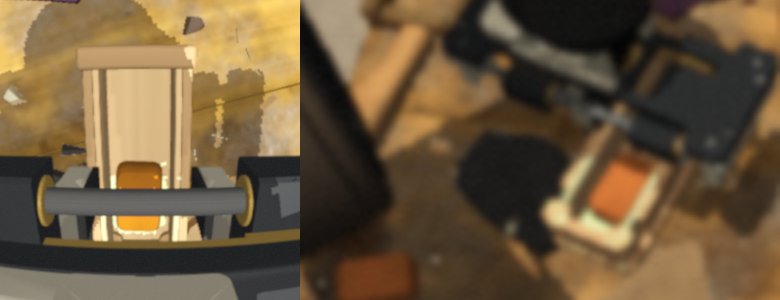

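>>> step_arm(rows=[[0,0,0,0,0.04],[0,0,0,0,0.04],[0,0,0,0,0.04],[0,0,0,0,0.04]], newtons=35)

```text
t: 4.0
eef_pos: [0.5168, 0.2041, 0.0234]
ee_rot: [-3.142, -0.0, -0.276]
force: [-0.1, -0.5, 0.6]
width: 0.0401
gripper_force: 0.0
```

Run:
```python
from h import *
f=grab('wrist'); im=f['color'].copy(); s=arm.get_state(); print(s['width'],s['gripper_force'],s['eef_pos'])
F=200/np.tan(np.radians(f['vfov'])/2);R=cv2.Rodrigues(f['rvec'])[0];t=f['tvec'].ravel()
def pj(p):
    c=R@p+t; a=np.arctan2(np.hypot(c[0],c[1]),c[2]); k=F*a/np.hypot(c[0],c[1]); return int(f['cx']+k*c[0]),int(f['cy']+k*c[1])
e=s['eef_pos'];ya=s['ee_rot'][2];yv=np.array([-np.sin(ya),np.cos(ya),0])
for w,col in((.02,(0,255,0)),(.03,(0,0,255)),(.044,(255,0,0))):
  for sg in(1,-1):
    for h in(0,.02): q=pj(e+sg*w*yv+[0,0,h]); cv2.circle(im,q,3,col,-1); print(w*sg,h,q)
cv2.imwrite('pics/w3.png',im[60:400,120:520])
g=grab('side')['color'];h=grab('top')['color']
cv2.imwrite('pics/w3.png',np.hstack([im[100:400,140:500],cv2.resize(h[165:240,185:285],(400,300),interpolation=cv2.INTER_CUBIC)]))
```

```text
0.0400935408027394 0.0 [0.516738   0.20406288 0.02336706]
0.02 0 (283, 224)
0.02 0.02 (280, 236)
-0.02 0 (345, 224)
-0.02 0.02 (348, 236)
0.03 0 (268, 224)
0.03 0.02 (263, 236)
-0.03 0 (360, 224)
-0.03 0.02 (365, 236)
0.044 0 (247, 224)
0.044 0.02 (240, 235)
-0.044 0 (381, 224)
-0.044 0.02 (388, 235)
```

View pics/w3.png

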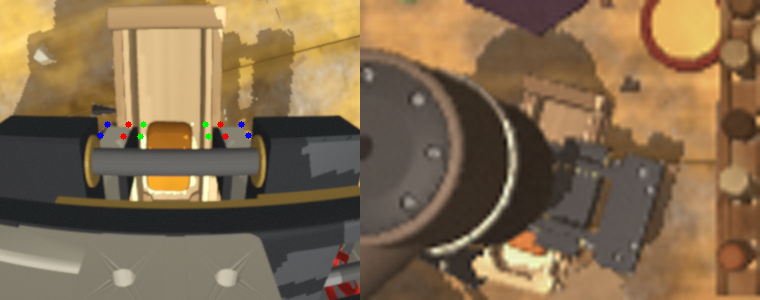

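>>> step_arm(rows=[[0,0,0,0,0.03],[0,0,0,0,0.03],[0,0,0,0,0.02],[0,0,0,0,0.02],[0,0,0,0,0.02],[0,0,0,0,0.02]], newtons=35)

```text
t: 4.75
eef_pos: [0.5167, 0.2041, 0.0233]
ee_rot: [-3.142, -0.0, -0.276]
force: [-0.0, 0.3, 0.0]
width: 0.0204
gripper_force: 0.0
```

Run:
```python
from h import *
f=grab('wrist'); im=f['color']; s=arm.get_state(); print(s['width'],s['gripper_force'],s['eef_pos'],s['force'],s['moment'])
cv2.imwrite('pics/w4.png',cv2.resize(im[100:350,190:440],(500,500)))
```

```text
0.020126072150303407 0.0 [0.51671371 0.20404618 0.02335008] [ 0.48228078 -0.58518088  0.0170999 ] [-0.02785688  0.00512511  0.00946138]
```

View pics/w4.png

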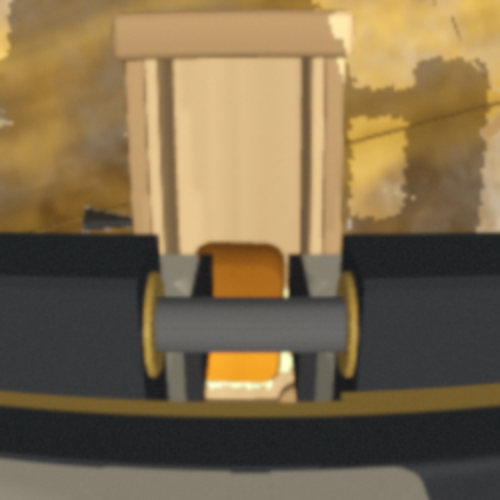

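>>> step_arm(rows=[[0,0,0,0,0.0876],[0,0,0,0,0.0876],[0,0,0,0,0.0876],[0,0,0,0,0.0876],[0,0,0,0,0.0876],[0,0,0,0,0.0876],[0,0,0,0,0.0876],[0,0,0,0,0.0876],[0,0,-0.005,0,0.0876],[0,0,-0.01,0,0.0876],[0,0,-0.015,0,0.0876],[0,0,-0.015,0,0.0876]])

```text
t: 6.0
eef_pos: [0.5161, 0.2036, 0.0073]
ee_rot: [3.14, 0.001, -0.276]
force: [-0.2, -0.9, -0.7]
width: 0.0875
gripper_force: 0.0
```

>>> step_arm(rows=[[0,0,0,0,0.07],[0,0,0,0,0.06],[0,0,0,0,0.05],[0,0,0,0,0.05],[0,0,0,0,0.05],[0,0,0,0,0.05],[0,0,0,0,0.05]], newtons=15)

```text
t: 6.7
eef_pos: [0.5171, 0.2045, 0.0086]
ee_rot: [-3.141, -0.001, -0.276]
force: [-0.4, 2.6, 1.9]
width: 0.0592
gripper_force: 15.0
```

>>> step_arm(rows=[[0,0,0,0,0.08],[0,0,0,0,0.08],[0,0,0,0,0.08],[0,0,-0.004,0,0.08],[0,0,-0.008,0,0.08],[0,0,-0.012,0,0.08],[0,0,-0.012,0,0.08]])

```text
t: 7.4
eef_pos: [0.5162, 0.2037, -0.0045]
ee_rot: [3.14, 0.001, -0.276]
force: [-0.2, 0.1, -0.8]
width: 0.0799
gripper_force: 0.0
```

>>> step_arm(rows=[[0,0,0,0,0.065],[0,0,0,0,0.055],[0,0,0,0,0.05],[0,0,0,0,0.05],[0,0,0,0,0.05],[0,0,0,0,0.05]], newtons=35)

```text
t: 8.0
eef_pos: [0.5169, 0.2042, -0.0035]
ee_rot: [-3.141, -0.0, -0.276]
force: [-0.4, -0.3, 1.0]
width: 0.0596
gripper_force: 35.0
```

Run:
```python
from h import *
f=grab('wrist','w5'); s=arm.get_state(); print(s['width'],s['gripper_force'],s['eef_pos'],s['force'],s['moment'])
```

```text
0.05936358154676675 34.998326897621155 [ 0.51689114  0.20420394 -0.00348783] [0.10701459 1.28179908 1.47966744] [ 0.17093487  0.00656945 -0.00621517]
```

>>> step_arm(rows=[[0,0,0.003,0,0.05],[0,0,0.008,0,0.05],[0,0,0.016,0,0.05],[0,0,0.025,0,0.05],[0,0,0.03,0,0.05],[0,0,0.03,0,0.05],[0,0,0.03,0,0.05]])

```text
t: 8.75
eef_pos: [0.5167, 0.2041, 0.0266]
ee_rot: [-3.141, -0.0, -0.276]
force: [-0.6, -0.1, -3.4]
width: 0.0595
gripper_force: 35.0
```

Run:
```python
from h import *
f=grab('wrist'); s=arm.get_state(); print(s['width'],s['gripper_force'],s['eef_pos'],s['force'],s['moment'])
a=cv2.imread('pics/w5.png'); cv2.imwrite('pics/w6.png',np.hstack([a[80:330,170:460],f['color'][80:330,170:460]]))
```

```text
0.05976640954501744 34.99818027019501 [0.51654781 0.20398255 0.02626461] [-0.25315228  0.77367827 -2.1554801 ] [-0.09808467  0.00980456  0.02901075]
```

View pics/w6.png

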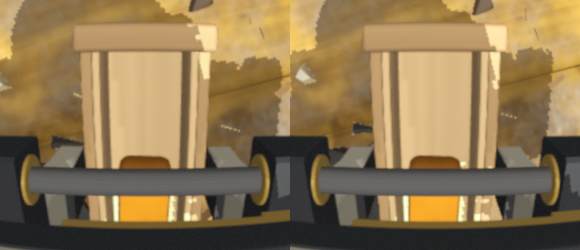

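Run:
```python
from h import *
f=grab('top')
w=dict(vfov=65.70646984690485,cx=314.7657405678629,cy=196.55314963477778,rvec=[-1.79413125,2.37167051,0.30235981],tvec=[0.33656694,0.39584573,0.50101337],fish=1)
for a,b in(((278.7,178),(508,52)),((279.5,196),(507,115)),((279,210),(537,168)),((278.7,228.7),(497,207))): print(tri(f,a,w,b))
```

```text
(array([0.5962, 0.0504, 0.2083]), np.float64(0.0001))
(array([0.552 , 0.0493, 0.1883]), np.float64(0.0014))
(array([0.5152, 0.0473, 0.214 ]), np.float64(0.0031))
(array([0.4688, 0.0517, 0.1559]), np.float64(0.0057))
```

Run:
```python
from h import *
f=grab('top','t2')
w=dict(vfov=65.70646984690485,cx=314.7657405678629,cy=196.55314963477778,rvec=[-1.79413125,2.37167051,0.30235981],tvec=[0.33656694,0.39584573,0.50101337],fish=1)
for p in ((528,60),(635,12),(635,50)):
  o,d=ray(w,*p)
  for y in(.05,.03): print(p,y,(o+d*(y-o[1])/d[1]).round(3))
a=cv2.imread('pics/top0.png')[130:250,255:325]
cv2.imwrite('pics/t3.png',np.hstack([cv2.resize(a,(350,600),interpolation=cv2.INTER_CUBIC),cv2.resize(cv2.imread('pics/w1.png')[0:220,420:640],(440,600))]))
```

```text
(528, 60) 0.05 [0.588 0.05  0.227]
(528, 60) 0.03 [0.589 0.03  0.203]
(635, 12) 0.05 [0.6   0.05  0.312]
(635, 12) 0.03 [0.603 0.03  0.302]
(635, 50) 0.05 [0.585 0.05  0.307]
(635, 50) 0.03 [0.586 0.03  0.296]
```

View pics/t3.png

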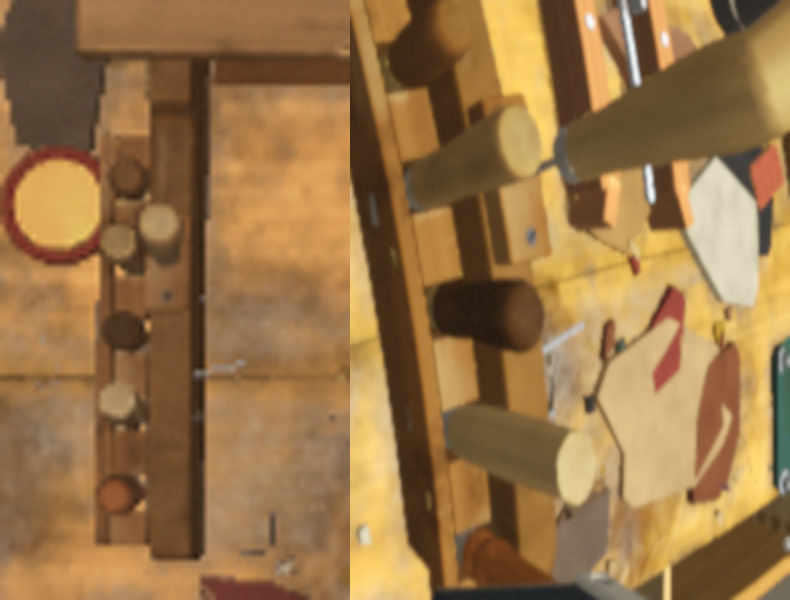

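>>> step_arm(rows=[[0,0,0.004,0,0.05],[0,0,0.012,0,0.05],[0,0,0.024,0,0.05],[0,0,0.04,0,0.05],[-0.003,0,0.058,0,0.05],[-0.008,0,0.078,0,0.05],[-0.015,0,0.098,0,0.05],[-0.022,0,0.118,0,0.05],[-0.029,0,0.138,0,0.05],[-0.036,0,0.158,0,0.05],[-0.042,0,0.178,0,0.05],[-0.046,0,0.196,0,0.05],[-0.049,-0.001,0.211,0,0.05],[-0.05,-0.004,0.223,0,0.05],[-0.05,-0.01,0.231,0,0.05],[-0.05,-0.02,0.235,0,0.05],[-0.05,-0.033,0.235,0,0.05],[-0.05,-0.048,0.235,0,0.05],[-0.05,-0.063,0.235,0,0.05],[-0.05,-0.078,0.235,0,0.05]])

```text
t: 10.9
eef_pos: [0.4665, 0.1243, 0.2609]
ee_rot: [3.141, 0.001, -0.276]
force: [0.1, 0.5, -2.3]
width: 0.0597
gripper_force: 35.0
```

>>> step_arm(rows=[[0,-0.015,0,0,0.05],[0,-0.031,0,0,0.05],[0,-0.048,0,0,0.05],[0,-0.066,0,0,0.05],[0,-0.084,0,0,0.05],[0,-0.102,0,0,0.05],[0,-0.12,0,0,0.05],[0,-0.138,0,0,0.05],[0,-0.156,0,0,0.05],[0,-0.174,0,0,0.05],[0,-0.192,0,0,0.05],[0,-0.21,0,0,0.05],[0,-0.228,0,0,0.05],[0,-0.245,0,0,0.05],[0,-0.26,0,0,0.05],[0,-0.274,0,0,0.05],[0,-0.286,0,0,0.05],[0,-0.295,0,0,0.05],[0,-0.3,0,0,0.05],[0,-0.301,0,0,0.05]])

```text
t: 12.9
eef_pos: [0.4666, -0.1754, 0.2613]
ee_rot: [3.142, 0.0, -0.276]
force: [0.4, -0.6, -2.3]
width: 0.0599
gripper_force: 35.0
```

>>> step_arm(rows=[[0,0,0,-0.02,0.05],[0,0,0,-0.06,0.05],[0,0,0,-0.12,0.05],[0,0,0,-0.2,0.05],[0,0,0,-0.29,0.05],[0,0,0,-0.38,0.05],[0,0,0,-0.47,0.05],[0,0,0,-0.56,0.05],[0,0,0,-0.65,0.05],[0,0,0,-0.74,0.05],[0,0,0,-0.83,0.05],[0,0,0,-0.92,0.05],[0,0,0,-1.01,0.05],[0,0,0,-1.1,0.05],[0,0,0,-1.19,0.05],[0,0,0,-1.28,0.05],[0,0,0,-1.36,0.05],[0,0,0,-1.43,0.05],[0,0,0,-1.47,0.05],[0,0,0,-1.485,0.05]])

```text
t: 14.9
eef_pos: [0.4668, -0.1744, 0.2614]
ee_rot: [-3.141, 0.0, -1.762]
force: [0.3, 0.6, -3.5]
width: 0.0593
gripper_force: 35.0
```

>>> step_arm(rows=[[0,0,0,-0.02,0.05],[0,0,0,-0.06,0.05],[0,0,0,-0.12,0.05],[0,0,0,-0.2,0.05],[0,0,0,-0.29,0.05],[0,0,0,-0.38,0.05],[0,0,0,-0.47,0.05],[0,0,0,-0.56,0.05],[0,0,0,-0.65,0.05],[0,0,0,-0.74,0.05],[0,0,0,-0.83,0.05],[0,0,0,-0.92,0.05],[0,0,0,-1.01,0.05],[0,0,0,-1.1,0.05],[0,0,0,-1.19,0.05],[0,0,0,-1.28,0.05],[0,0,0,-1.36,0.05],[0,0,0,-1.43,0.05],[0,0,0,-1.47,0.05],[0,0,0,-1.485,0.05]])

```text
t: 16.9
eef_pos: [0.4668, -0.1747, 0.2614]
ee_rot: [3.142, 0.0, 3.036]
force: [0.4, 0.2, -3.7]
width: 0.0594
gripper_force: 35.0
```

>>> step_arm(rows=[[0,0,-0.005,0,0.05],[0,0,-0.015,0,0.05],[0,0,-0.03,0,0.05],[0,0,-0.05,0,0.05],[0,0,-0.07,0,0.05],[0,0,-0.09,0,0.05],[0,0,-0.11,0,0.05],[0,0,-0.125,0,0.05],[0,0,-0.135,0,0.05],[0,0,-0.14,0,0.05],[0,0,-0.14,0,0.05]])

```text
t: 18.0
eef_pos: [0.4664, -0.1749, 0.1208]
ee_rot: [-3.141, -0.001, 3.038]
force: [0.5, -1.0, -2.4]
width: 0.0601
gripper_force: 35.0
```

Run:
```python
from h import *
f=grab('wrist'); t=grab('top'); s=arm.get_state(); print(s['t'],s['width'],s['gripper_force'],s['eef_pos'],s['ee_rot'],s['q'])
np.save('w7.npy',{k:v for k,v in f.items() if k!='color'},allow_pickle=True)
b=cv2.resize(t['color'][130:260,310:440],(400,400),interpolation=cv2.INTER_CUBIC)
cv2.imwrite('pics/w7.png',np.hstack([f['color'][:,130:530],b]))
```

```text
18.1 0.059536976524110045 34.998183846473694 [ 0.46717123 -0.17498581  0.12185571] [-3.14147665e+00  8.13217355e-04  3.03768386e+00] [ 3.64471115e-02  1.35124481e-01 -4.78253563e-01  2.79750902e-04
 -9.56629309e-01 -1.71131341e+00]
```

View pics/w7.png

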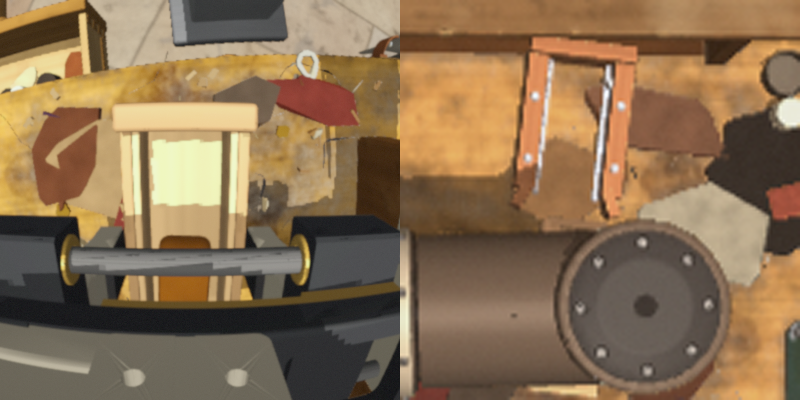

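Run:
```python
from h import *
for n,gs in(('top',((453.75,161.5),(451.75,181.5),(482,164.5),(479.75,184.75))),):
    f=grab(n);im=f['color'].astype(float)
    P=[]
    for x,y in gs:
        x-=0; x=x-400/4+0 if 0 else x
        x0=x-0
        px=320+((x-320)*4-400)/4 if x>420 else x
        xi,yi=int(round(px)),int(round(y)); c=im[yi-4:yi+5,xi-4:xi+5].min(2); c=np.clip(c-110,0,None)
        yy,xx=np.mgrid[yi-4:yi+5,xi-4:xi+5]; u,v=(xx*c).sum()/c.sum(),(yy*c).sum()/c.sum()
        P.append(onplane(f,u,v,.046)); print((round(u,2),round(v,2)),c.sum(),P[-1])
    P=np.array(P);print('mids',(P[0]+P[2])/2,(P[1]+P[3])/2,'gap',np.linalg.norm(P[0]-P[2]),np.linalg.norm(P[1]-P[3]))
    for a,b in((0,1),(2,3)): d=P[a]-P[b];print(np.arctan2(d[1],d[0]))
    for a,b in((0,2),(1,3)): d=P[a]-P[b];print('perp',np.arctan2(-d[0],d[1]))
    hsv=cv2.cvtColor(f['color'],cv2.COLOR_BGR2HSV); print('wall hsv',hsv[170,353],hsv[146,370])
    m=cv2.inRange(hsv,(3,110,100),(12,200,255)); m[:,:345]=0;m[:,390:]=0;m[:138]=0;m[205:]=0
    for c in cv2.findContours(m,0,1)[0]:
        if cv2.contourArea(c)>60: print(cv2.contourArea(c),cv2.minAreaRect(c),[onplane(f,*q,.044)[:2] for q in cv2.boxPoints(cv2.minAreaRect(c))])
```

```text
(np.float64(356.14), np.float64(161.63)) 1969.0 [ 0.6648 -0.161   0.046 ]
(np.float64(353.48), np.float64(180.98)) 1403.0 [ 0.6077 -0.1534  0.046 ]
(np.float64(381.46), np.float64(163.93)) 631.0 [ 0.6586 -0.2353  0.046 ]
(np.float64(379.38), np.float64(184.18)) 608.0 [ 0.5989 -0.2291  0.046 ]
mids [ 0.6617  -0.19815  0.046  ] [ 0.6033  -0.19125  0.046  ] gap 0.07455823227518206 0.07620977627575086
-0.13232209556787913
-0.10348163135981252
perp -0.08325261526957985
perp -0.11572890642380002
wall hsv [ 12 146 225] [ 11 151 215]
742.5 ((368.775146484375, 170.37960815429688), (41.392921447753906, 57.54328155517578), 4.666858196258545) [array([ 0.5596, -0.1313]), array([ 0.7292, -0.1444]), array([ 0.7201, -0.2659]), array([ 0.5507, -0.2518])]
```

>>> step_arm(rows=[[0,0,-0.005,0,0.05],[0,0,-0.015,0,0.05],[0,0,-0.03,0,0.05],[0,0,-0.05,0,0.05],[0,0,-0.07,0,0.05],[0,0,-0.09,0,0.05],[0,0,-0.105,0,0.05],[0,0,-0.114,0,0.05],[0,0,-0.119,0,0.05],[0,0,-0.122,0,0.05],[0,0,-0.122,0,0.05],[0,0,-0.122,0,0.05]])

```text
t: 19.35
eef_pos: [0.4672, -0.1749, -0.0001]
ee_rot: [3.142, 0.001, 3.037]
force: [-0.3, 0.0, -3.2]
width: 0.0597
gripper_force: 35.0
```

>>> step_arm(rows=[[0,0,-0.001,0,0.05],[0,0,-0.002,0,0.05],[0,0,-0.002,0,0.05]])

```text
t: 19.65
eef_pos: [0.4668, -0.1749, -0.0025]
ee_rot: [3.142, 0.0, 3.037]
force: [-0.4, -0.1, -3.1]
width: 0.0592
gripper_force: 35.0
```

>>> step_arm(rows=[[0.003,0,0,0,0.05],[0.007,-0.001,0,0,0.05],[0.011,-0.001,0,0,0.05],[0.015,-0.0016,0,0,0.05],[0.019,-0.002,0,0,0.05],[0.023,-0.0024,0,0,0.05],[0.027,-0.0028,0,0,0.05],[0.03,-0.0032,0,0,0.05],[0.033,-0.0035,0,0,0.05],[0.033,-0.0035,0,0,0.05]])

```text
t: 20.65
eef_pos: [0.5002, -0.1785, -0.0027]
ee_rot: [-3.142, 0.0, 3.037]
force: [-0.1, -0.1, -3.0]
width: 0.0596
gripper_force: 35.0
```

>>> step_arm(rows=[[0.002,0,0,0,0.05],[0.004,0,0,0,0.05],[0.006,-0.0006,0,0,0.05],[0.008,-0.0008,0,0,0.05],[0.01,-0.001,0,0,0.05],[0.012,-0.0012,0,0,0.05],[0.012,-0.0012,0,0,0.05]])

```text
t: 21.35
eef_pos: [0.5121, -0.1797, -0.0026]
ee_rot: [-3.142, 0.0, 3.037]
force: [0.2, -0.2, -2.4]
width: 0.0599
gripper_force: 35.0
```

>>> step_arm(rows=[[0.002,0,0,0,0.05],[0.005,-0.0005,0,0,0.05],[0.008,-0.0008,0,0,0.05],[0.011,-0.0011,0,0,0.05],[0.014,-0.0014,0,0,0.05],[0.015,-0.0016,0,0,0.05],[0.015,-0.0016,0,0,0.05]])

```text
t: 22.05
eef_pos: [0.5269, -0.1812, -0.0027]
ee_rot: [-3.142, -0.0, 3.037]
force: [-0.9, 0.1, -2.8]
width: 0.0599
gripper_force: 35.0
```

>>> step_arm(rows=[[0.002,0,0,0,0.05],[0.005,-0.0005,0,0,0.05],[0.008,-0.0008,0,0,0.05],[0.011,-0.0011,0,0,0.05],[0.013,-0.0014,0,0,0.05],[0.013,-0.0014,0,0,0.05]])

```text
t: 22.65
eef_pos: [0.5401, -0.1826, -0.0027]
ee_rot: [-3.142, 0.0, 3.037]
force: [0.3, 0.1, -2.7]
width: 0.06
gripper_force: 35.0
```

>>> step_arm(rows=[[0,0,-0.001,0,0.05],[0,0,-0.001,0,0.05],[0,0,-0.001,0,0.06],[0,0,-0.001,0,0.068],[0,0,-0.001,0,0.076],[0,0,-0.001,0,0.076],[0,0,-0.001,0,0.076],[0,0,0.005,0,0.076],[0,0,0.02,0,0.076],[0,0,0.045,0,0.076],[0,0,0.075,0,0.076],[0,0,0.1,0,0.076],[0,0,0.1,0,0.076]])

```text
t: 23.95
eef_pos: [0.5423, -0.183, 0.1018]
ee_rot: [-3.141, 0.007, 3.038]
force: [-0.2, 0.2, 0.0]
width: 0.0758
gripper_force: 0.0
```

Run:
```python
from h import *
f=grab('wrist'); f['fish']=1; im=f['color']; s=arm.get_state(); print(s['t'],s['eef_pos'],s['force'])
g=cv2.GaussianBlur(cv2.cvtColor(im,cv2.COLOR_BGR2GRAY),(3,3),0).astype(int)
hsv=cv2.cvtColor(im,cv2.COLOR_BGR2HSV)
for r in range(60,200,10): print(r,[tuple(int(k) for k in hsv[r,c]) for c in (250,290,300,315,335,345)])
m=cv2.inRange(hsv,(5,180,120),(13,255,255)); 
for c in cv2.findContours(m,0,1)[0]:
    if cv2.contourArea(c)>80: print('orange',cv2.contourArea(c),cv2.boundingRect(c))
```

```text
24.0 [ 0.54112323 -0.18267869  0.09975877] [ 0.17758896  0.00746329 -0.4017781 ]
60 [(19, 104, 201), (19, 100, 209), (18, 101, 209), (19, 100, 211), (18, 82, 195), (21, 183, 178)]
70 [(19, 101, 206), (18, 103, 205), (19, 101, 210), (18, 101, 210), (18, 119, 191), (18, 118, 205)]
80 [(19, 102, 205), (19, 103, 206), (19, 101, 210), (19, 99, 213), (19, 132, 215), (19, 138, 194)]
90 [(19, 103, 198), (19, 102, 211), (19, 101, 209), (19, 102, 213), (19, 101, 210), (19, 128, 196)]
100 [(19, 104, 201), (19, 100, 207), (19, 102, 207), (19, 100, 209), (19, 100, 207), (19, 101, 214)]
110 [(19, 104, 201), (22, 81, 251), (22, 80, 251), (22, 82, 251), (22, 81, 251), (22, 81, 251)]
120 [(4, 155, 161), (17, 108, 212), (18, 106, 217), (18, 107, 215), (18, 105, 218), (18, 104, 218)]
130 [(4, 158, 155), (18, 113, 111), (19, 103, 198), (18, 100, 204), (31, 57, 241), (28, 52, 236)]
140 [(10, 137, 175), (18, 111, 122), (33, 55, 251), (32, 54, 255), (11, 156, 144), (29, 52, 237)]
150 [(6, 150, 163), (18, 110, 139), (32, 52, 255), (32, 53, 255), (21, 97, 181), (29, 59, 239)]
160 [(3, 158, 153), (21, 99, 154), (32, 51, 255), (32, 54, 255), (32, 56, 255), (25, 55, 250)]
170 [(7, 155, 158), (23, 87, 152), (32, 50, 255), (32, 56, 255), (32, 55, 254), (23, 74, 237)]
180 [(20, 153, 214), (26, 84, 149), (33, 47, 248), (32, 57, 255), (31, 56, 253), (22, 80, 227)]
190 [(19, 170, 132), (25, 84, 152), (21, 106, 215), (17, 141, 136), (19, 100, 209), (22, 80, 230)]
```

>>> step_arm(rows=[[-0.015,0.0015,0,0,0.04],[-0.04,0.004,0,0,0.02],[-0.065,0.007,0,0,0],[-0.085,0.009,0,0,0],[-0.1,0.0105,0,0,0],[-0.1,0.0105,-0.02,0,0],[-0.1,0.0105,-0.05,0,0],[-0.1,0.0105,-0.075,0,0],[-0.1,0.0105,-0.092,0,0],[-0.1,0.0105,-0.1,0,0],[-0.1,0.0105,-0.1,0,0],[-0.1,0.0105,-0.1,0,0]])

```text
t: 25.2
eef_pos: [0.4402, -0.1721, -0.0022]
ee_rot: [-3.141, 0.0, 3.038]
force: [0.4, -1.1, -0.7]
width: 0.0009
gripper_force: 0.0
```

>>> step_arm(rows=[[0.003,-0.0003,0,0,0],[0.006,-0.0006,0,0,0],[0.009,-0.0009,0,0,0],[0.012,-0.0012,0,0,0],[0.015,-0.0016,0,0,0],[0.018,-0.0019,0,0,0],[0.021,-0.0022,0,0,0],[0.024,-0.0025,0,0,0],[0.027,-0.0028,0,0,0],[0.03,-0.0031,0,0,0]])

```text
t: 26.2
eef_pos: [0.4701, -0.1752, -0.0028]
ee_rot: [3.142, -0.0, 3.037]
force: [-1.6, -0.4, -0.8]
width: 0.0005
gripper_force: 0.6
```

>>> step_arm(rows=[[0.003,-0.0003,0,0,0],[0.007,-0.0007,0,0,0],[0.011,-0.0011,0,0,0],[0.015,-0.0016,0,0,0],[0.019,-0.002,0,0,0],[0.023,-0.0024,0,0,0],[0.027,-0.0028,0,0,0],[0.031,-0.0032,0,0,0],[0.035,-0.0036,0,0,0]])

```text
t: 27.1
eef_pos: [0.505, -0.1788, -0.0026]
ee_rot: [-3.142, -0.0, 3.037]
force: [-1.1, -1.0, -0.4]
width: 0.0005
gripper_force: 0.8
```

Sliding freely. On toward the catches, slower.

>>> step_arm(rows=[[0.003,-0.0003,0,0,0],[0.006,-0.0006,0,0,0],[0.009,-0.0009,0,0,0],[0.012,-0.0012,0,0,0],[0.015,-0.0016,0,0,0],[0.018,-0.0019,0,0,0],[0.02,-0.0021,0,0,0]])

```text
t: 27.8
eef_pos: [0.525, -0.181, -0.0026]
ee_rot: [-3.142, 0.0, 3.037]
force: [-3.2, 0.8, 2.5]
width: 0.0002
gripper_force: 1.4
```

>>> step_arm(rows=[[0.002,-0.0002,0,0,0],[0.004,-0.0004,0,0,0],[0.006,-0.0006,0,0,0],[0.008,-0.0008,0,0,0]])

```text
t: 28.2
eef_pos: [0.5284, -0.1817, -0.0031]
ee_rot: [-3.141, -0.007, 3.037]
force: [-14.6, 2.2, 11.1]
width: 0.0002
gripper_force: 7.0
```

>>> step_arm(rows=[[0.002,-0.0002,0,0,0],[0.004,-0.0004,0,0,0],[0.005,-0.0005,0,0,0]])

```text
t: 28.5
eef_pos: [0.5364, -0.1822, -0.0031]
ee_rot: [3.142, -0.002, 3.037]
force: [-3.8, 0.2, -2.3]
width: 0.0006
gripper_force: 2.2
```

>>> step_arm(rows=[[0.002,-0.0002,0,0,0],[0.004,-0.0004,0,0,0],[0.006,-0.0006,0,0,0]])

```text
t: 28.8
eef_pos: [0.5449, -0.1829, -0.0023]
ee_rot: [-3.142, 0.001, 3.038]
force: [-7.9, 1.4, 5.4]
width: 0.0005
gripper_force: 3.6
```

>>> step_arm(rows=[[0.0015,-0.0002,0,0,0],[0.003,-0.0003,0,0,0],[0.003,-0.0003,0,0,0]])

```text
t: 29.1
eef_pos: [0.5446, -0.183, -0.0028]
ee_rot: [-3.142, -0.004, 3.037]
force: [-8.9, 1.4, 6.7]
width: 0.0006
gripper_force: 4.6
```

>>> step_arm(rows=[[0.0015,-0.0002,0,0,0],[0.003,-0.0003,0,0,0],[0.003,-0.0003,0,0,0]])

```text
t: 29.4
eef_pos: [0.5444, -0.1831, -0.0032]
ee_rot: [-3.142, -0.009, 3.036]
force: [-16.6, 4.6, 12.0]
width: 0.0003
gripper_force: 8.7
```

>>> step_arm(rows=[[0.001,-0.0001,0,0,0],[0.002,-0.0002,0,0,0],[0.003,-0.0003,0,0,0],[0.003,-0.0003,0,0,0]])

```text
t: 29.8
eef_pos: [0.5441, -0.1832, -0.0035]
ee_rot: [-3.142, -0.014, 3.036]
force: [-25.7, 8.1, 19.2]
width: 0.0001
gripper_force: 13.0
```

>>> step_arm(rows=[[-0.005,0.0005,0,0,0],[-0.015,0.0015,0,0,0],[-0.035,0.0035,0,0,0],[-0.05,0.005,0.01,0,0],[-0.06,0.006,0.04,0,0],[-0.07,0.007,0.08,0,0],[-0.08,0.008,0.12,0,0],[-0.08,0.008,0.16,0,0],[-0.08,0.008,0.18,0,0],[-0.08,0.008,0.18,0,0]])

```text
t: 30.8
eef_pos: [0.4759, -0.176, 0.1817]
ee_rot: [3.141, 0.01, 3.038]
force: [-0.0, 0.3, 0.0]
width: 0.0004
gripper_force: 0.0
```

>>> step_arm(rows=[[0,-0.04,0,0,0],[0,-0.08,0,0,0],[0,-0.12,0,0,0],[0,-0.16,0,0,0],[0,-0.2,0,0,0],[0,-0.23,0,0,0],[0,-0.23,0,0,0],[0,-0.23,0,0,0]])

```text
t: 31.6
eef_pos: [0.4726, -0.4062, 0.1763]
ee_rot: [3.141, -0.001, 3.036]
force: [-0.1, -0.4, 0.0]
width: 0.0004
gripper_force: 0.0
```

Run:
```python
from h import *
f=grab('top','t9'); g=grab('side','s9'); s=arm.get_state(); print(s['t'],s['eef_pos'],s['force'])
im=f['color']; hsv=cv2.cvtColor(im,cv2.COLOR_BGR2HSV)
# profile along dock axis (z=.042)
F=200/np.tan(np.radians(f['vfov'])/2);K=np.array([[F,0,f['cx']],[0,F,f['cy']],[0,0,1.]])
def pj(x,z,lat=0):
    d=np.array([.9945,-.105]);n=np.array([.105,.9945]);p=np.array([.566,-.186])+d*x+n*lat
    return cv2.projectPoints(np.array([[*p,z]]),f['rvec'],f['tvec'],K,None)[0].ravel()
for x in range(-40,165,5):
    print(x,[tuple(int(k) for k in hsv[int(round(v)),int(round(u))]) for u,v in (pj(x/1e3,.042),pj(x/1e3,.042,.025),pj(x/1e3,.042,-.025))])
```

```text
31.7 [ 0.47281145 -0.40514562  0.17697506] [-0.32781571 -0.4281207   0.46847083]
-40 [(16, 147, 125), (16, 150, 117), (15, 144, 113)]
-35 [(16, 150, 112), (15, 149, 106), (15, 147, 125)]
-30 [(16, 150, 97), (16, 156, 118), (15, 150, 129)]
-25 [(15, 137, 134), (16, 145, 116), (16, 155, 189)]
-20 [(16, 124, 177), (15, 139, 128), (15, 134, 118)]
-15 [(14, 138, 148), (14, 139, 163), (15, 142, 104)]
-10 [(14, 122, 98), (13, 124, 101), (14, 130, 106)]
-5 [(14, 121, 158), (13, 122, 159), (13, 122, 157)]
0 [(14, 127, 157), (14, 115, 158), (14, 122, 146)]
5 [(14, 137, 162), (17, 98, 164), (14, 120, 140)]
10 [(14, 138, 157), (14, 117, 172), (14, 120, 170)]
15 [(14, 139, 158), (14, 114, 197), (14, 119, 88)]
20 [(14, 137, 156), (15, 106, 202), (14, 117, 94)]
25 [(14, 137, 154), (15, 111, 219), (14, 118, 136)]
30 [(15, 138, 152), (17, 100, 203), (13, 120, 161)]
35 [(14, 139, 154), (14, 116, 161), (14, 123, 160)]
40 [(14, 138, 163), (15, 116, 162), (14, 115, 173)]
45 [(14, 135, 164), (15, 107, 201), (14, 122, 161)]
50 [(14, 139, 160), (16, 94, 215), (14, 121, 162)]
55 [(14, 131, 166), (16, 109, 21
[... 415 characters left out ...]
2), (14, 119, 175)]
100 [(12, 176, 138), (15, 108, 201), (14, 123, 166)]
105 [(12, 175, 134), (15, 112, 217), (13, 120, 162)]
110 [(14, 131, 148), (17, 99, 212), (14, 113, 153)]
115 [(15, 113, 210), (17, 107, 201), (14, 84, 134)]
120 [(18, 94, 219), (15, 117, 148), (18, 34, 166)]
125 [(14, 119, 122), (14, 118, 173), (22, 93, 236)]
130 [(15, 118, 119), (16, 111, 182), (26, 65, 236)]
135 [(19, 103, 236), (22, 93, 235), (18, 105, 226)]
140 [(12, 150, 148), (12, 151, 145), (12, 151, 145)]
145 [(12, 147, 227), (12, 148, 227), (12, 148, 227)]
150 [(11, 150, 216), (11, 151, 216), (11, 150, 211)]
155 [(15, 136, 193), (13, 146, 170), (13, 146, 178)]
160 [(13, 151, 96), (14, 144, 106), (13, 163, 105)]
```

Run:
```python
from h import *
from scipy.ndimage import map_coordinates as mc
f=grab('top'); 
F=200/np.tan(np.radians(f['vfov'])/2);K=np.array([[F,0,f['cx']],[0,F,f['cy']],[0,0,1.]])
d=np.array([.9945,-.105]);n=np.array([.105,.9945])
def prof(xs,z,lat,ch=2):
    P=np.array([[*(np.array([.566,-.186])+d*x+n*l),z] for x in xs for l in lat])
    uv=cv2.projectPoints(P,f['rvec'],f['tvec'],K,None)[0].reshape(-1,2)
    return mc(f['color'][:,:,ch].astype(float),[uv[:,1],uv[:,0]],order=1).reshape(len(xs),-1).mean(1).astype(int)
xs=np.arange(-20,6,1)/1e3
print(xs*1e3)
print('tail',prof(xs,.058,np.linspace(-.024,.024,15)))
print('flareL',prof(xs,.044,[.045,.047,.049]));print('flareR',prof(xs,.044,[-.045,-.047,-.049]))
xs=np.arange(126,160,1)/1e3;print(xs*1e3)
print('nose',prof(xs,.042,np.linspace(-.018,.018,15)));
for h in(.044,.056):print('stop',h,prof(xs,h,np.linspace(-.018,.018,15)))
print('stop beside walls',prof(xs,.044,[.04,.042]))
hsv=cv2.cvtColor(f['color'],cv2.COLOR_BGR2HSV)
m=cv2.inRange(hsv,(8,165,90),(13,200,200)); m[:,:355]=0;m[:,385:]=0;m[:140]=0;m[:205]&=255;m[205:]=0
c=max(cv2.findContours(m,0,1)[0],key=cv2.contourArea); (u,v),sz,_=cv2.minAreaRect(c); print('wax',onplane(f,u,v,.023),sz)
o=cv2.imread('pics/top0.png')
for nm,(x,y) in dict(tin=(266,171),cup=(435,153),sand=(440,194)).items():
    print(nm,np.abs(o[y-12:y+13,x-12:x+13].astype(int)-f['color'][y-12:y+13,x-12:x+13]).mean())
```

```text
[-20. -19. -18. -17. -16. -15. -14. -13. -12. -11. -10.  -9.  -8.  -7.
  -6.  -5.  -4.  -3.  -2.  -1.   0.   1.   2.   3.   4.   5.]
tail [150 150 149 146 139 126 111  99  97 105 121 138 151 156 157 156 155 154
 154 153 152 151 149 149 149 149]
flareL [104 105 104 104 103 101 100  99  99 100 104 113 122 130 133 135 135 136
 138 139 139 140 140 138 137 136]
flareR [220 218 216 214 211 208 204 198 192 187 182 177 182 199 216 221 215 209
 192 162 132 105  87  69  65  68]
[126. 127. 128. 129. 130. 131. 132. 133. 134. 135. 136. 137. 138. 139.
 140. 141. 142. 143. 144. 145. 146. 147. 148. 149. 150. 151. 152. 153.
 154. 155. 156. 157. 158. 159.]
nose [138 130 134 145 162 182 203 221 230 232 230 223 211 195 181 180 191 208
 218 223 221 219 217 215 215 214 212 207 201 188 165 136 112 102]
stop 0.044 [134 130 137 151 169 190 210 225 232 231 228 219 205 189 179 183 197 213
 221 223 221 218 216 215 214 213 210 205 197 180 154 125 107 101]
stop 0.056 [142 157 176 196 215 228 232 231 226 215 200 183 178 187 204 217 222 222
 220 217 215 214 214 212 208 202 191 169 140 114 102 100 107 118]
stop beside walls [209 210 215 220 226 227 227 227 224 221 217 202 187 172 177 185 193 204
 213 221 220 219 218 218 217 216 208 200 191 162 133 107 125 143]
wax [ 0.6546 -0.1939  0.023 ] (9.333809852600098, 15.132086753845215)
tin 9.215466666666666
cup 20.5472
sand 41.97813333333333
```

>>> step_arm(rows=[[0,0.02,0.02,0,0],[0,0.05,0.04,0,0],[-0.01,0.09,0.06,0,0],[-0.02,0.13,0.08,0,0],[-0.03,0.17,0.1,0,0],[-0.04,0.21,0.1,0,0],[-0.04,0.25,0.1,0,0],[-0.04,0.28,0.1,0,0],[-0.04,0.28,0.1,0,0],[-0.04,0.28,0.1,0,0]])

```text
t: 32.75
eef_pos: [0.4328, -0.1245, 0.2779]
ee_rot: [3.141, 0.002, 3.041]
force: [0.1, -1.2, 0.4]
width: 0.0003
gripper_force: 0.0
```

Run:
```python
from h import *
f=grab('top'); g=grab('side');s=arm.get_state(); print(s['t'],s['eef_pos'])
o=cv2.imread('pics/top0.png');p=cv2.imread('pics/side0.png')
for nm,(x,y) in dict(tin=(266,171),cup=(435,153),sand=(440,194)).items():
    a=o[y-12:y+13,x-12:x+13];b=f['color'][y-16:y+17,x-16:x+17]
    r=cv2.matchTemplate(b,a,cv2.TM_CCOEFF_NORMED);print(nm,cv2.minMaxLoc(r)[1::2],'(4,4)=unmoved')
for nm,(x,y) in dict(cup=(470,185),sand=(459,223)).items():
    a=p[y-10:y+11,x-10:x+11];b=g['color'][y-14:y+15,x-14:x+15]
    r=cv2.matchTemplate(b,a,cv2.TM_CCOEFF_NORMED);print('side',nm,cv2.minMaxLoc(r)[1::2])
```

```text
32.85 [ 0.43272546 -0.12565225  0.27754135]
tin (0.999026358127594, (4, 4)) (4,4)=unmoved
cup (0.9993696808815002, (4, 4)) (4,4)=unmoved
sand (0.9992802143096924, (4, 4)) (4,4)=unmoved
side cup (0.9976152777671814, (4, 4))
side sand (0.998483419418335, (4, 4))
```

```bash
python3 -c "
from station import arm
print(arm.job_done())"
```

```text
the job is handed in; nothing more can be done
None
```

The tray is turned round and in the dock, nose against the back stop as far as force and camera show. It rode over the catches at about 15 N, then did not move under 26 N. The wax block is still in it, the tin, cup and sanding block have not moved, and the gripper is clear; the job was handed in at about 33 s, with no verdict shown.

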